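# Fish the label roll out of the gap in the jar rack

## Task

A roll of labels has dropped into the narrow gap in the middle of the jar rack, where a hand does not fit. Pick up the bent rod and, touching the roll with the rod only, drag it out of the gap and slide it along the bench, without lifting it off or tipping it over, until it stands inside the ring printed on the bench; then set the rod down on the bench clear of the roll. Leave the spare jar lid in front of the rack where it lies.

Things in the scene. Friction and masses are not known exactly. Their poses are not given: they have to be found in the camera images.
- rack: Fixed aluminium jar rack: two troughs 78 mm wide, 150 deep, 60 high, holding three jars (tops 102 mm above bench), and between them an empty gap 84 mm wide, open above and at the front, shut by a wall at the back. The gap's floor is the bench. Origin: on the bench, middle of the gap's mouth; x points into the gap, y left, z up: the gap is x 0 to 150, y -42 to 42 mm.
- roll_center (a point): Centre (25 mm above bench) of the white roll of blank labels: a ring 69 mm across and 50 mm high standing on its flat end, z up, with an open upright core about 35 mm across all the way through its middle; about 140 g. It starts inside the gap, its centre 50 to 85 mm in from the mouth.
- rod_grip (a point): Centre of the wooden grip of the loose bent rod (160 g): a block 90 mm long (x), 30 wide (y), 55 high (z up) on its flat underside, right of the blue sealer (whose raised arm is up to 220 mm high). From its front a steel shaft 8 mm thick runs along +x, axis 20.5 mm above this point; 190 mm ahead of this point it bends straight down to a ball tip level with the grip's underside.
- rod_tip (a point): Centre of the 10 mm ball tip at the lower end of the bent leg of the rod (the leg is 8 mm thick): 190 mm ahead of rod_grip along the rod's x and 22.5 mm below it. The leg reaches 39 mm below the underside of the shaft up to the centre of the tip.
- mark_center (a point): Centre of the ring printed on the bench at the left, in front of the rack: a grey line 110 mm across inside and 120 mm outside, flat (no step).
- lid_center (a point): Centre of a loose spare jar lid, 69 mm across and 14 mm high, lying in front of the right trough of the rack; to be left alone.

How it is judged:
By the outcome, as a careful person would: the job done as asked, in the order asked, and still so for the second after the job is handed in, with the robot touching nothing.
It also fails if it takes over 61 s, if anything falls off the work surface, if the arm or the gripper's body presses on something with over 40 N, if the wrist force passes 120 N, or if a joint passes its speed limit or range.

## Robot

A 6-joint arm with a two-finger parallel gripper is mounted at the origin on the work surface; the furniture and walls round the work are solid. World frame = base frame: x ahead of the robot, y to its left, z up, the work surface at z = 0. Lengths are in m, angles in rad, forces in N, time in s.
With the tool pointing down it reaches from about 0.35 to 0.775 m from the base axis. Payload 5.5 kg.
Tool frame: the origin (TCP) lies on the mounting face of the last link; the fingertips stand 173 mm ahead of it and the grasp point (between the pads) lies 155 mm ahead of it; z points along the fingers, y is the line along which they close (so a half turn about z gives the same grasp; the last joint's range is limited). The gripper opens to 85 mm and grips with 20 to 120 N. Pads are 22 mm wide; open, the fingers measure 114 mm over their backs; the gripper's body (76 mm by 85 mm) begins 54 mm behind the grasp point. The pads swing forward as they close: fully open they stand 13 mm farther back than shut.
Start: joints at [1.094, 0.313, 0.046, 1.304, 0, 1.431], TCP at [0.19, 0.543, 0.405] pointing down, gripper open.
Joint ranges: [-2.76, 2.76], [-0.86, 1.69], [-1.03, 1.26], [-2.2, 2.34], [-1.47, 1.5], [-3.14, 3.14]. Speed limits (rad/s): [2.57, 2.57, 3.14, 3.14, 3.14, 3.14].

## Interface

Orientations are given as [roll, pitch, yaw] about the fixed x, y, z axes, in that order (R = Rz(yaw) Ry(pitch) Rx(roll)).
In Python, from plant import robot gives the robot as it stands. Calls block until the motion is done:
- robot.reach(position, orientation): joint-space move of the TCP to a pose.
- robot.line_to(position, feed=0.15, attitude=None, guard=None): straight line of the TCP; attitude=None keeps the orientation; feed is the mean speed in m/s. With guard (N) it stops when the force on the tool has changed by that much, and returns True; else False.
- robot.set_joints(angles): joint-space move.
- robot.grip(opening, squeeze=None): finger opening in m; squeeze is the grip in N (None keeps the last); returns when the fingers have stopped.
- robot.pause(seconds).
- robot.solve_ik(position, orientation): joint angles nearest the present ones, or None.
- robot.camera(name): name is "scene" or "top"; returns a dict with "image" (420x560x3 uint8, red, green, blue), "range_z" (420x560 float32, m along the optical axis (not along the pixel's ray), 0 where there is no reading), "camera_matrix" (3x3 intrinsics, pixels), "R" (3x3) and "t" (3): a world point X has camera coordinates R X + t. Camera axes: x right, y down, z forward; pixel columns grow to the right and rows downward; lengths in m; the calibration is good to about 2 mm. A picture is of the moment at which its call begins.
A pose or a line that the arm cannot do raises robot.MotionError and nothing moves.
- robot.sign_off(): hands the job in; it is judged then, once.
Readings, each from a call of its own:
- robot.get_time_s(): time.
- robot.get_q(): joint angles.
- robot.get_dq(): joint speeds.
- robot.get_effort(): joint torques, N m.
- robot.get_tcp_pos(): TCP position.
- robot.get_tcp_rot(): TCP orientation.
- robot.get_force(): force on the tool from outside, world axes, zero at the start.
- robot.get_ft_torque(): the same for the moment, N m.
- robot.get_finger_gap(): finger opening in m.
- robot.get_gripper_force(): force on a finger pad.
Only numpy, scipy, OpenCV 4.12 (cv2) and the standard library are available. Lean on these libraries where they do the work, as an engineer would, in place of code of your own. Each camera call takes 0.05 s, during which the arm holds its last target. There are 200 camera calls.

## Working session

There is one attempt and no reset: what is moved stays moved. The work goes in short steps, each a Python script; the robot and the scene stay as the last script left them, time stands still between calls to the robot, and variables do not carry over. Pictures are saved under pics/ and viewed, at most 10 in all, crops included, and the job is handed in when it is done.

```bash
ls; mkdir -p pics
python3 - <<'E'
from plant import robot
import cv2,pickle
d={}
for n in("scene","top"):
    c=robot.camera(n);d[n]=c
    cv2.imwrite(f"pics/{n}0.png",c["image"][:,:,::-1])
    print(n,c["camera_matrix"].tolist(),c["R"].tolist(),c["t"])
pickle.dump(d,open("c0.pkl","wb"))
print(robot.get_time_s(),robot.get_tcp_rot())
E
```

```text
pics
scene [[526.5427394886782, 0.0, 281.0637583771702], [0.0, 526.5427394886782, 207.86249210785246], [0.0, 0.0, 1.0]] [[-0.8199566763872976, -0.5723945619353928, 0.005959388784614536], [-0.32406142410134725, 0.45558667230714145, -0.8291109560399692], [0.4718635843729659, -0.6817662718871441, -0.5590523305199628]] [0.41556176 0.25842581 1.12006642]
top [[452.8347585067821, 0.0, 281.2306650641039], [0.0, 452.8347585067821, 210.29407712310615], [0.0, 0.0, 1.0]] [[-0.044968870950856596, -0.9989835901283977, 0.003096336477609716], [-0.9780760293646515, 0.04339643298664089, -0.20367628822794562], [0.20333489967952476, -0.0121875452086694, -0.9790333918279315]] [-0.0290668   0.57486627  0.95700396]
0.1 [-3.13988096e+00 -2.31782361e-04  2.80477967e+00]
```

View pics/top0.png

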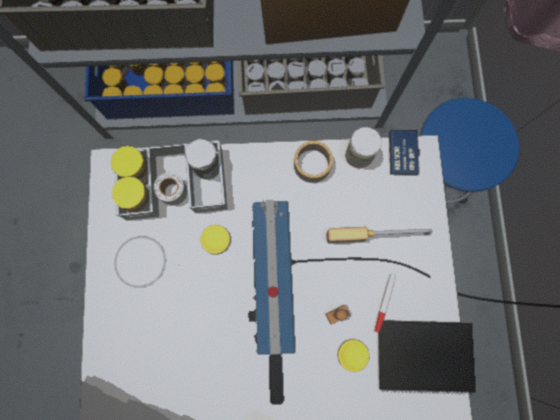

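View pics/scene0.png

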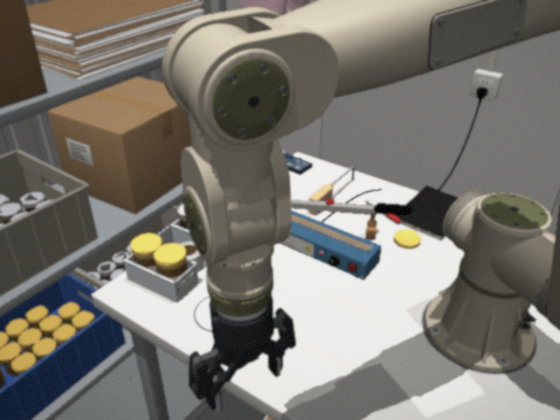

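The top view shows the roll in the gap at (168,187), the ring at (140,262), the lid at (215,239) and the sealer at (272,280). The rod's grip is at (348,234), with the shaft running right to (430,231). The scene view confirms the rod's bent tip near (352,175).

```bash
cat > h.py <<'E'
import numpy as np, cv2
def ray(c,uv,z):
    K,R,t=c["camera_matrix"],c["R"],c["t"]
    o=-R.T@t; d=R.T@np.linalg.solve(K,[uv[0],uv[1],1.0])
    return o+d*(z-o[2])/d[2]
def cloud(c):
    K,R,t=c["camera_matrix"],c["R"],c["t"]; z=c["range_z"].astype(float)
    v,u=np.indices(z.shape)
    P=np.stack([(u-K[0,2])/K[0,0]*z,(v-K[1,2])/K[1,1]*z,z],-1)
    X=(P-t)@R; X[z==0]=np.nan
    return X
def blob(mask,box):
    m=np.zeros_like(mask,np.uint8);x0,y0,x1,y1=box;m[y0:y1,x0:x1]=mask[y0:y1,x0:x1]
    cs,_=cv2.findContours(m,cv2.RETR_EXTERNAL,cv2.CHAIN_APPROX_NONE)
    return max(cs,key=cv2.contourArea)
E
python3 - <<'E'
import pickle,numpy as np,cv2
from h import *
np.set_printoptions(precision=4,suppress=True)
c=pickle.load(open("c0.pkl","rb"))["top"];X=cloud(c);im=c["image"];hsv=cv2.cvtColor(im,cv2.COLOR_RGB2HSV)
Z=np.nan_to_num(X[...,2],nan=-1)
print("bench z",X[300,190],X[200,300])
# grip: by height
def rep(n,m,box,z):
    k=blob(m.astype(np.uint8),box); P=np.array([ray(c,p[0],z)[:2] for p in k])
    r=cv2.minAreaRect((P*1000).astype(np.float32)); e=cv2.minEnclosingCircle((P*1000).astype(np.float32))
    mk=np.zeros(Z.shape,np.uint8);cv2.drawContours(mk,[k],-1,1,-1)
    print(n,"rect",r,"circ",e,"medz",np.median(Z[mk>0]), "area",mk.sum())
ye=(hsv[...,1]>70)&(hsv[...,0]>12)&(hsv[...,0]<26)
rep("grip",(Z>0.035)&(Z<.08),(320,215,375,255),.055)
rep("rod all",(Z>0.02)&(Z<.08),(320,215,445,255),.05)
rep("lid",(hsv[...,1]>120),(195,220,235,258),.014)
rep("roll",(Z>0.042)&(Z<.058),(152,168,188,206),.05)
rep("ring",(im.max(2)<215),(105,230,172,292),0)
for n,box in(("rackL",(108,140,158,222)),("rackR",(184,140,230,215))):
    rep(n,(Z>0.052)&(Z<.068),box,.06)
for uv in[(340,234),(357,234),(380,233),(400,232),(420,231),(428,231),(168,180),(168,175),(271,210),(272,280),(276,380),(276,340)]:print(uv,X[uv[1],uv[0]])
r=cv2.resize(im[130:300,95:265],(680,680))[:600]
cv2.imwrite("pics/crop1.png",np.hstack([cv2.resize(im[135:295,100:230],(487,600),interpolation=cv2.INTER_CUBIC),cv2.resize(im[210:255,320:440],(300,112),interpolation=cv2.INTER_CUBIC).repeat(1,0) if 0 else cv2.copyMakeBorder(cv2.resize(im[210:255,320:440],(300,112),interpolation=cv2.INTER_CUBIC),0,488,0,0,cv2.BORDER_CONSTANT)])[:,:,::-1])
E
```

```text
bench z [0.3856 0.1619 0.0005] [ 0.609  -0.1015 -0.0028]
grip rect ((513.0698852539062, -207.799560546875), (103.22564697265625, 31.55155372619629), 87.45270538330078) circ ((509.6915588378906, -207.6446075439453), 52.59656524658203) medz 0.05415881442095089 area 603
rod all rect ((509.8294372558594, -272.67083740234375), (236.43177795410156, 33.95854568481445), 87.4527587890625) circ ((509.792724609375, -272.669189453125), 118.65377044677734) medz 0.05325264967104865 area 855
lid rect ((522.1613159179688, 100.34953308105469), (63.42563247680664, 63.158103942871094), 43.29562759399414) circ ((521.5184326171875, 100.92545318603516), 32.85862350463867) medz 0.013327306794056063 area 625
roll rect ((639.8571166992188, 202.70608520507812), (70.0211410522461, 75.2470932006836), 7.817144870758057) circ ((634.4633178710938, 207.86585998535156), 43.95580291748047) medz 0.04879201460345367 area 740
ring rect ((482.0892028808594, 283.1852722167969), (162.14776611328125, 141.4600372314453), 87.45152282714844) circ ((482.0892028808594, 283.18524169921875), 107.59056854248047) medz 0.000742694762
[... 179 characters left out ...]
53349304199219) medz 0.060875091034049186 area 502
rackR rect ((665.3605346679688, 116.46318054199219), (154.75271606445312, 81.04437255859375), 3.774061918258667) circ ((664.7196655273438, 113.95489501953125), 84.5145263671875) medz 0.06165209184011893 area 444
(340, 234) [ 0.5139 -0.1831  0.0565]
(357, 234) [ 0.512  -0.2206  0.0581]
(380, 233) [ 0.5127 -0.2731  0.0531]
(400, 232) [ 0.5129 -0.318   0.0534]
(420, 231) [ 0.5135 -0.3638  0.0507]
(428, 231) [ 0.5123 -0.3807  0.0537]
(168, 180) [0.6608 0.2045 0.0382]
(168, 175) [0.6694 0.2018 0.0495]
(271, 210) [ 0.5656 -0.0323  0.1025]
(272, 280) [ 0.4145 -0.029   0.1481]
(276, 380) [ 0.2363 -0.0298  0.2102]
(276, 340) [ 0.302  -0.0324  0.1796]
```

View pics/crop1.png

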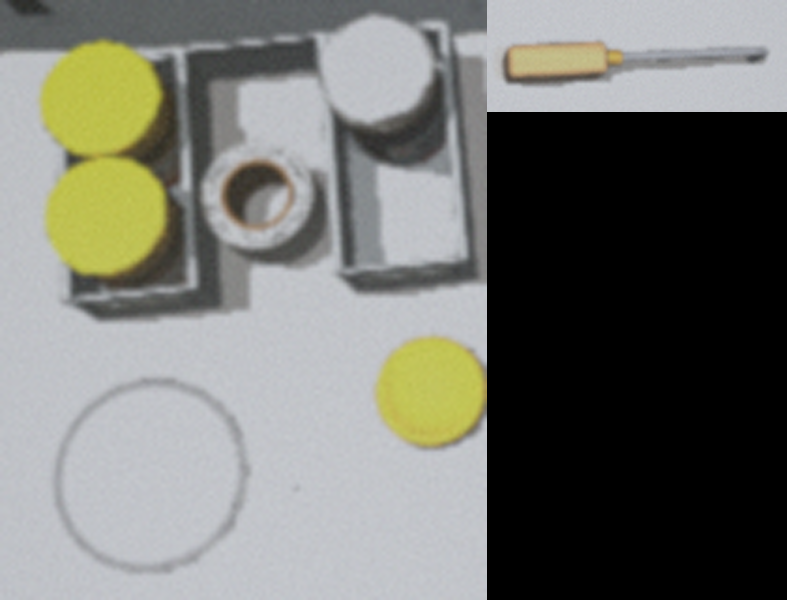

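The crop shows the roll's core at about px (168.8,186.7), free of the gap walls, and the ring at (140.3,261.7). The rod's grip runs from px 327 to 367 with its shaft end at (432,230.5), and the rack is turned slightly.

Run:
```python
import pickle,numpy as np,cv2
from h import *
from plant import robot
np.set_printoptions(precision=4,suppress=True)
c=pickle.load(open("c0.pkl","rb"))["top"];im=c["image"];hsv=cv2.cvtColor(im,cv2.COLOR_RGB2HSV)
X=cloud(c);Z=np.nan_to_num(X[...,2],nan=-1)
cr=lambda x,y,z:ray(c,(100+x/3.746,135+y/3.75),z)
print("roll core",cr(258,194,.05)); print("ring",cr(151,475,0), "edges",cr(55,475,0),cr(248,475,0))
for p in[(65,298),(200,285),(340,272),(470,260),(183,60),(318,40)]:print("rack",p,cr(*p,.06))
# ring by dark-line mask
g=cv2.cvtColor(im,cv2.COLOR_RGB2GRAY).astype(int);bh=cv2.morphologyEx(g.astype(np.uint8),cv2.MORPH_BLACKHAT,np.ones((9,9)))
m=np.zeros_like(g);m[232:292,110:172]=(bh[232:292,110:172]>20)
k=np.argwhere(m)[:,::-1];P=np.array([ray(c,p,0)[:2] for p in k],np.float32);print("ring fit",len(k),cv2.fitEllipse(P*1000))
# grip by colour, shaft line
ye=((hsv[...,1]>60)&(hsv[...,0]<35)).astype(np.uint8);k=blob(ye,(320,215,375,255));P=np.array([ray(c,p[0],.053)[:2] for p in k],np.float32)
print("grip wood",cv2.minAreaRect(P*1000))
s=np.argwhere((Z>.035)&(Z<.065)&(np.indices(Z.shape)[1]>376)&(np.indices(Z.shape)[1]<445)&(abs(np.indices(Z.shape)[0]-232)<9))
P=np.array([ray(c,(v,u),.048)[:2] for u,v in s],np.float32);l=cv2.fitLine(P,cv2.DIST_L2,0,.01,.01).ravel();print("shaft",l,P[:,1].min(),"yaw",np.arctan(l[1]/l[0]))
print("shaft at y=-.2",l[2]+l[0]/l[1]*(-.2-l[3]))
for y in(0,np.pi/2,-np.pi/2,np.pi):
    for p in((.512,-.2,.2),(.45,.2,.2)):print(y,p,robot.solve_ik(p,[np.pi,0,y]))
```

```text
roll core [0.6413 0.1995 0.05  ]
ring [0.4781 0.2767 0.    ] edges [0.4808 0.3361 0.    ] [0.4755 0.2168 0.    ]
rack (65, 298) [0.5796 0.3117 0.06  ]
rack (200, 285) [0.5839 0.2314 0.06  ]
rack (340, 272) [0.5881 0.1478 0.06  ]
rack (470, 260) [0.5921 0.0699 0.06  ]
rack (183, 60) [0.7257 0.2436 0.06  ]
rack (318, 40) [0.735  0.1607 0.06  ]
ring fit 368 ((479.34100341796875, 277.8529052734375), (115.43390655517578, 115.96363830566406), 123.19709014892578)
grip wood ((513.883056640625, -206.94094848632812), (101.81430053710938, 29.377452850341797), 89.86642456054688)
shaft [ 0.0033  1.      0.5148 -0.3304] -0.3919158 yaw 1.5674827
shaft at y=-.2 0.5152281
0 (0.512, -0.2, 0.2) [-0.5185  0.4128 -0.3443  0.8137  0.      2.6231]
0 (0.45, 0.2, 0.2) [ 0.255   0.3201 -0.4894  0.7614  0.     -2.8865]
1.5707963267948966 (0.512, -0.2, 0.2) [-0.5185  0.4128 -0.3443  0.8137  0.      1.0523]
1.5707963267948966 (0.45, 0.2, 0.2) [ 0.255   0.3201 -0.4894  0.7614  0.      1.8258]
-1.5707963267948966 (0.512, -0.2, 0.2) [-0.5185  0.4128 -0.3443  0.8137  0.     -2.0893]
-1.5707963267948966 (0.45, 0.2, 0.2) [ 0.255   0.3201 -0.4894  0.7614  0.     -1.3158]
3.141592653589793 (0.512, -0.2, 0.2) [-0.5185  0.4128 -0.3443  0.8137  0.     -0.5185]
3.141592653589793 (0.45, 0.2, 0.2) [ 0.255   0.3201 -0.4894  0.7614  0.      0.255 ]
```

```bash
cat >> h.py <<'E'
pi=np.pi
def tool(yaw): return [pi,0,(yaw+pi+pi)%(2*pi)-pi]   # rod yaw -> tool attitude
E
python3 - <<'E'
import pickle
from h import *
from plant import robot
np.set_printoptions(precision=4,suppress=True)
X=cloud(pickle.load(open("c0.pkl","rb"))["top"]);print("shelf",X[35,330],X[40,200],X[90,150])
for p,a in(((.5145,-.2,.45),-pi/2),((.42,.1,.45),-.2),((.451,.19,.3),.05),((.451,.19,.19),.05),((.29,.278,.2),0),((.33,.19,.2),0.05)):print(p,robot.solve_ik(p,tool(a)))
robot.grip(.07)
robot.reach((.5145,-.2,.42),tool(-pi/2)); print(robot.get_time_s())
robot.reach((.5145,-.2,.25),tool(-pi/2))
c=robot.camera("scene");cv2.imwrite("pics/s1.png",c["image"][:,:,::-1])
print(robot.line_to((.5145,-.2,.1825),feed=.1,guard=8),robot.get_tcp_pos(),robot.get_force(),robot.get_time_s())
E
```

```text
shelf [ 1.1427 -0.226  -0.1563] [ 1.1325  0.157  -0.1402] [ 1.203   0.4246 -0.5725]
(0.5145, -0.2, 0.45) [-0.5162  0.2599  0.0839  1.3947  0.      1.0546]
(0.42, 0.1, 0.45) [ 0.0474  0.024  -0.194   1.3529  0.      0.2474]
(0.451, 0.19, 0.3) [ 0.2345  0.209  -0.3582  1.0036  0.      0.1845]
(0.451, 0.19, 0.19) [ 0.2345  0.3282 -0.5083  0.7343  0.      0.1845]
(0.29, 0.278, 0.2) [ 0.5638  0.1687 -0.701   0.7011  0.      0.5638]
(0.33, 0.19, 0.2) [ 0.3107  0.132  -0.747   0.6918  0.      0.2607]
3.2583
False [ 0.5149 -0.2002  0.1832] [ 0.4719 -0.4107  0.0363] 4.85
```

View pics/s1.png

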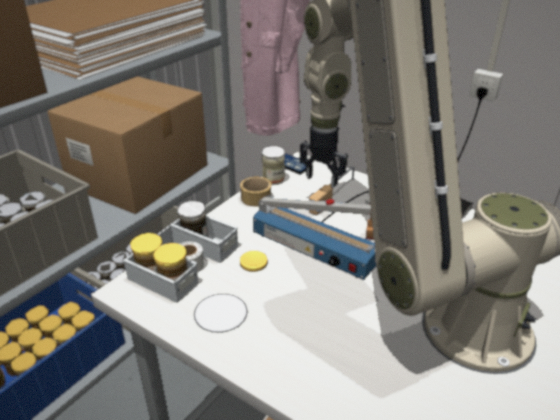

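The scene view shows the open gripper right above the wooden grip at (320,190), with its fingers to either side of it. Next I grasp, lift high, swing over the sealer and check the tip.

Run:
```python
from h import *
from plant import robot
import pickle
robot.grip(0.0,80); print("gap",robot.get_finger_gap(),robot.get_gripper_force(),robot.get_tcp_pos())
robot.line_to((.5145,-.2,.22),feed=.1)
robot.reach((.5145,-.2,.46),tool(-pi/2))
robot.reach((.41,.12,.46),tool(0.05))
robot.reach((.41,.19,.33),tool(0.05))
print(robot.get_tcp_pos(),robot.get_tcp_rot(),robot.get_force(),robot.get_time_s(),robot.get_finger_gap())
c={n:robot.camera(n) for n in("top","scene")};pickle.dump(c,open("c1.pkl","wb"))
cv2.imwrite("pics/m1.png",np.vstack([c["top"]["image"][120:320,60:420],c["scene"]["image"][100:320,60:420]])[:,:,::-1])
```

```text
gap 0.02910695136117386 79.50347542762756 [ 0.51491109 -0.20019925  0.18330035]
[0.41077818 0.18954201 0.33054263] [-3.14115903e+00  2.80457302e-04 -3.09243608e+00] [ 0.08898003  0.35364653 -0.72756203] 8.6833 0.029238348849957716
```

View pics/m1.png

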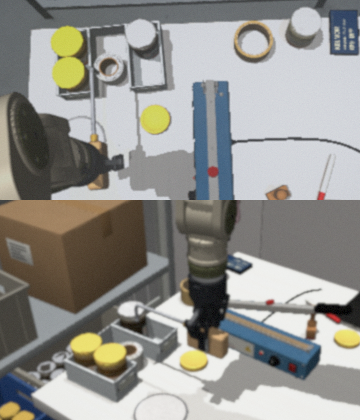

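The top half shows the rod held with its grip at crop (97,160) and the shaft end near (93,86), short of the roll at (109,68). The bottom half shows it level and clear of the jars. I'll measure the shaft from the depth map.

Run:
```python
from h import *
import pickle
np.set_printoptions(precision=4,suppress=True)
d=pickle.load(open("c1.pkl","rb"))
c=d["top"];X=cloud(c)
m=(X[...,2]>.17)&(X[...,2]<.22)&(X[...,0]>.475)&(X[...,1]>.15)&(X[...,1]<.25)
s=np.argwhere(m);P=np.array([ray(c,(v,u),.199)[:2] for u,v in s],np.float32);l=cv2.fitLine(P,cv2.DIST_L2,0,.01,.01).ravel()
print(len(s),"dir",l,"yaw",np.arctan(l[1]/l[0]),"x range",P[:,0].min(),P[:,0].max(),"z along",[np.nanmedian(X[...,2][m&(abs(X[...,0]-x)<.01)]) for x in(.49,.51,.53,.55,.57,.59)])
xe=P[:,0].max();print("end",xe,l[3]+l[1]/l[0]*(xe-l[2]), s.min(0),s.max(0))
# roll core (second look)
im=c["image"];cv2.imwrite("pics/m2.png",np.hstack([cv2.resize(im[160:270,120:200],(400,550),interpolation=cv2.INTER_CUBIC),cv2.resize(d["scene"]["image"][190:300,130:210],(400,550),interpolation=cv2.INTER_CUBIC)])[:,:,::-1])
```

```text
290 dir [0.9994 0.0358 0.54   0.1946] yaw 0.03582436 x range 0.475972 0.60141885 z along [np.float64(0.19893364082411052), np.float64(0.19869677453818035), np.float64(0.1988597615103155), np.float64(0.19864397216423849), np.float64(0.19892654648399494), np.float64(0.19810214656634195)]
end 0.60141885 0.19679643 [187 150] [251 156]
```

View pics/m2.png

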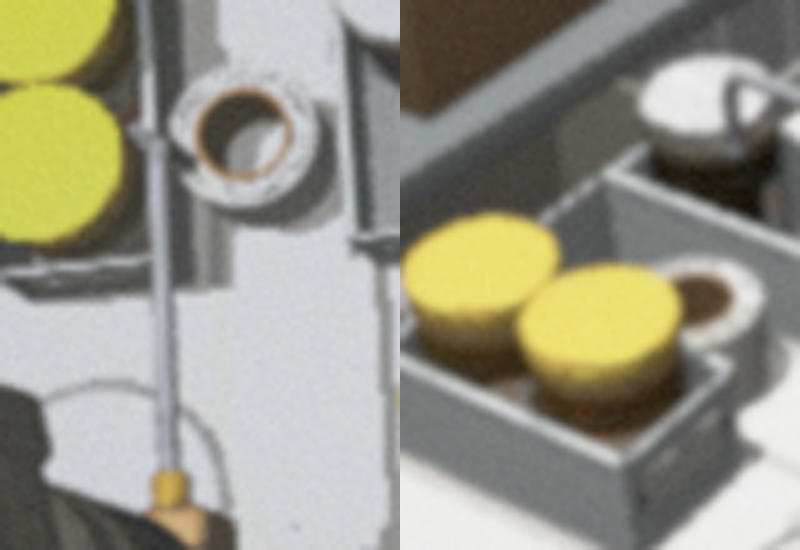

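The shaft is level (z 0.199 all along) and the tip is at about (0.5975,0.1966). The roll's core is unchanged at (0.641,0.1995). Next I move over the core, lower the leg and drag the roll out of the gap.

```bash
cat >> h.py <<'E'
O=np.array([.187,.0072])          # tip - TCP in plane at rod yaw .05
def tcp(x,y,z): return (x-O[0],y-O[1],z)
E
python3 - <<'E'
from h import *
from plant import robot
import sys
np.set_printoptions(precision=4,suppress=True)
A=tool(.05)
robot.line_to(tcp(.641,.1995,.33),feed=.1)
robot.line_to(tcp(.641,.1995,.245),feed=.15)
if robot.line_to(tcp(.641,.1995,.197),feed=.06,guard=3):
    print("touch",robot.get_tcp_pos(),robot.get_force());sys.exit()
print(robot.get_tcp_pos(),robot.get_force(),robot.get_time_s())
print(robot.line_to(tcp(.605,.1915,.197),feed=.04,guard=10),robot.get_force())
print(robot.line_to(tcp(.515,.187,.197),feed=.05,guard=10),robot.get_force(),robot.get_tcp_pos(),robot.get_time_s())
c={n:robot.camera(n) for n in("top","scene")}
import pickle;pickle.dump(c,open("c2.pkl","wb"))
cv2.imwrite("pics/m3.png",np.hstack([cv2.resize(c["top"]["image"][150:290,100:240],(400,400)),cv2.resize(c["scene"]["image"][190:330,110:250],(400,400))])[:,:,::-1])
E
```

```text
[0.4542 0.1924 0.1972] [ 0.3683 -0.312  -0.3671] 11.0417
False [-0.0765  0.5451 -0.8655]
False [ 0.5556  0.7191 -1.825 ] [0.3281 0.1798 0.197 ] 14.0667
```

View pics/m3.png

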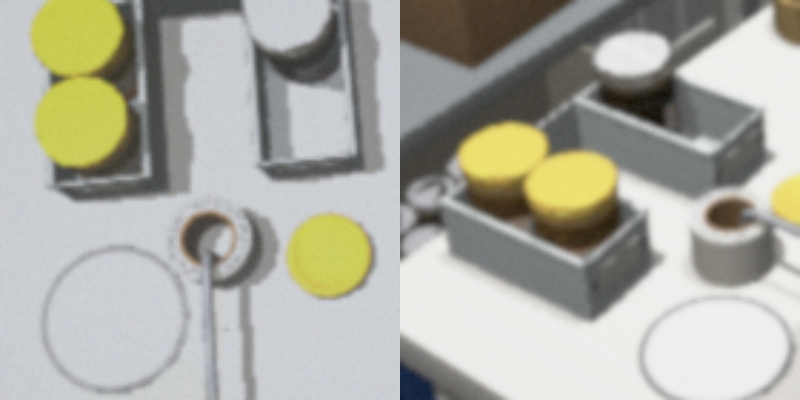

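The roll is out of the gap and upright. Its core centre is near px (172.8,233.7), the leg is against the core's front wall, and the lid is untouched. Next I slide it to the ring, keeping the leg in the core, and look again.

Run:
```python
from h import *
from plant import robot
import pickle
np.set_printoptions(precision=4,suppress=True)
c=pickle.load(open("c2.pkl","rb"))["top"];print("roll was",ray(c,(100+208*.35,150+239*.35),.05))
print(robot.line_to(tcp(.473,.289,.197),feed=.05,guard=10),robot.get_force(),robot.get_time_s())
robot.line_to(tcp(.479,.278,.197),feed=.03)   # centre the leg in the core
robot.pause(.2)
c={n:robot.camera(n) for n in("top","scene")};pickle.dump(c,open("c3.pkl","wb"))
cv2.imwrite("pics/m4.png",np.hstack([cv2.resize(c["top"]["image"][190:310,100:220],(400,400)),cv2.resize(c["scene"]["image"][220:360,150:290],(400,400))])[:,:,::-1])
```

```text
roll was [0.5323 0.1901 0.05  ]
False [-0.6222 -0.6998 -1.3051] 16.525
```

View pics/m4.png

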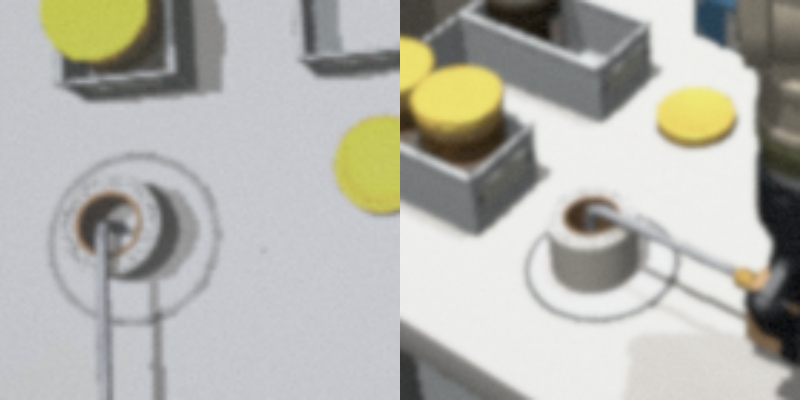

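The roll stands upright well inside the ring (core at about px (132.7,257.2)), with the leg free near the middle of the core and the lid untouched. Next I lift the rod straight out and set it down between the roll and the lid.

Run:
```python
from h import *
from plant import robot
import pickle
np.set_printoptions(precision=4,suppress=True)
c=pickle.load(open("c3.pkl","rb"))["top"];print("roll",ray(c,(132.7,257.2),.05))
p=robot.get_tcp_pos();print(p)
robot.line_to((p[0],p[1],.26),feed=.06)
robot.line_to((p[0],p[1],.29),feed=.1)
robot.line_to((.355,.17,.29),feed=.12)
robot.line_to((.355,.17,.20),feed=.1)
print(robot.line_to((.355,.17,.1835),feed=.03,guard=4),robot.get_tcp_pos(),robot.get_force())
robot.grip(.055); robot.pause(.2)
robot.line_to((.355,.17,.26),feed=.08)
robot.reach((.36,.0,.42),tool(0.05))
robot.pause(.3);print(robot.get_time_s())
c={n:robot.camera(n) for n in("top","scene")};pickle.dump(c,open("c4.pkl","wb"))
cv2.imwrite("pics/m5.png",np.hstack([cv2.resize(c["top"]["image"][140:340,90:290],(400,400)),cv2.resize(c["scene"]["image"][190:390,120:320],(400,400))])[:,:,::-1])
```

```text
roll [0.4835 0.2786 0.05  ]
[0.2919 0.2709 0.197 ]
True [0.3547 0.1699 0.1832] [-0.7583  0.0284  3.4535]
24.7083
```

View pics/m5.png

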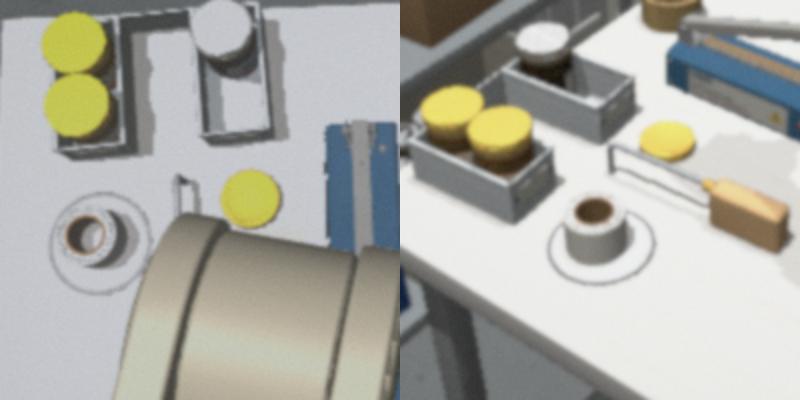

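The roll stands upright inside the ring. The rod lies flat on the bench clear of both roll and lid, the lid is where it was, and the arm is clear of everything.

```bash
python3 -c "
from plant import robot
print(robot.sign_off(),robot.get_time_s())"
```

```text
the job is handed in; nothing more can be done
the job is handed in; nothing more can be done
```

The roll stands upright inside the ring, about 4 mm off centre; the rod is set down on the bench clear of it, the lid was left alone, and I handed the job in at about 25 s of the 61 s allowed.

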